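# Draw the middle-eared sonde carrier board and lock it in the assembly stand

## Task

Three white sonde carrier boards lean in a stack against the low wall. Draw out the one with its grip ear in the middle of the top edge, leaving the other two leaning where they are, and set it centred on the sloping rest of the assembly stand, ear up, foot on the ledge and back against the rest. Once it stands there by itself, swing both steel keeper arms down level across its face, without disturbing the loose things lying about.

Things in the scene. Friction and masses are not known exactly. Their poses are not given: they have to be found in the camera images.
- mid_ear (a point): White plastic board, 8 mm thick, body 160 wide x 110 tall, grip ear (34 wide x 55 tall, 8 thick) on its top edge, in the middle of the width. 0.18 kg. Starts leaning 23 deg, top to the robot. The board to draw; back, middle or front of the stack. Point: ear centre, 137.5 mm above the foot edge, 27.5 above the body's top. Axes: x normal to the board (away from the robot), y its width, z up along the board.
- left_ear (a point): White plastic board, 8 mm thick, body 160 wide x 110 tall, grip ear (34 wide x 55 tall, 8 thick) on its top edge, centred 56 mm towards +y. 0.18 kg. Starts leaning 23 deg, top to the robot. To be left. Point: ear centre, 137.5 mm above the foot edge, 27.5 above the body's top. Axes: x normal to the board (away from the robot), y its width, z up along the board.
- right_ear (a point): White plastic board, 8 mm thick, body 160 wide x 110 tall, grip ear (34 wide x 55 tall, 8 thick) on its top edge, centred 56 mm towards -y. 0.18 kg. Starts leaning 23 deg, top to the robot. To be left. Point: ear centre, 137.5 mm above the foot edge, 27.5 above the body's top. Axes: x normal to the board (away from the robot), y its width, z up along the board.
- wall_top (a point): Middle of the front top edge of the low aluminium wall (210 wide, 8 thick, 74 mm high) on the robot's side of the stack. x points from wall to boards, z up. A 4 mm floor plate runs out from it; a rubber strip 58 to 64 mm out, 8 mm high, stops the feet. Boards lie face to face, each foot 8.7 mm further out than the one behind, so each is 3.4 mm lower along its plane than the one behind.
- rest: Sloping grey plastic rest of the assembly stand, 236 mm wide, face tilted 26 deg from vertical, top to the robot, reaching 110 mm up the slope. Origin: middle of the corner of face and ledge, 14 mm above the worktop. x out of the face (away from the robot, up), y width, z up the slope. Arm pivot bosses (radius 10) at y +-102, z 95 mm.
- seat (a point): Where the ear centre of a board in place comes: 4 mm out from the rest's face, 137.5 mm up the slope from the ledge, mid-width; axes as the rest. The ledge is square to the face, 190 mm wide, 26 deep, its lip 8 mm high from x 22 to 26. A level keeper arm lies at x 11 to 16 mm, just in front of the board.
- keeper_left (a joint): Flat steel keeper arm at the +y side of the rest, 60 long, 12 wide, 5 mm thick, turning parallel to the rest's face about a pivot at rest x 13.5, y +102, z 95 mm. Angle in rad: 0 points straight up the slope, negative leans outwards, positive swings in over the board, 1.57 lies level across it (stop 1.62). Light friction (0.05 N m) holds it where left; it starts up.
- keeper_right (a joint): Flat steel keeper arm at the -y side of the rest, 60 long, 12 wide, 5 mm thick, turning parallel to the rest's face about a pivot at rest x 13.5, y -102, z 95 mm. Angle in rad: 0 points straight up the slope, negative leans outwards, positive swings in over the board, 1.57 lies level across it (stop 1.62). Light friction (0.05 N m) holds it where left; it starts up.
- keeper_left_pin (a point): Centre of the round steel pin, 12 mm thick, 28 mm long, standing out from the face of the +y keeper arm, 50 mm from its pivot. It runs along the rest's x axis from x 16 to 44 mm; the point is at x 31.5 mm.
- keeper_right_pin (a point): Centre of the round steel pin, 12 mm thick, 28 mm long, standing out from the face of the -y keeper arm, 50 mm from its pivot. It runs along the rest's x axis from x 16 to 44 mm; the point is at x 31.5 mm.
- lid: Bystander: round tin lid, 84 mm across, 16 mm tall, open side up; origin at its underside.
- ferrule_mid (a point): Bystander: upright brass ferrule, 36 mm across, 60 mm tall; the point is its centre.
- pinblock: Bystander: black block 35 x 80 x 22 mm (80 along y) with five copper pins 12 mm tall on top; origin at its underside.
- boom: Bystander: white plastic sensor boom, 195 mm long along y, 18 to 30 mm wide, 12 to 16 mm tall; origin at its underside.
There are look-alikes about, which are no part of the job. What is shaped like the part that bears left_ear but blue is not meant.

How it is judged:
On the way, in this order (a step that is already met when the one before it is completed fails the run):
1. the middle-eared board has been drawn 100 mm out of the stack, the other two still leaning in place (distance of mid_ear from where it was at the start of the episode above 0.1 m and distance of each of left_ear, right_ear from where it was at the start of the episode below 0.03 m and angle between left_ear's own z axis and vertical between 0.25 and 0.65 rad and angle between right_ear's own z axis and vertical between 0.25 and 0.65 rad), for 0.1 s.
2. the board stands on the rest by itself, let go, with both keeper arms still up (x of mid_ear in the frame of rest between -0.003 and 0.014 m and y of mid_ear in the frame of rest between -0.015 and 0.015 m and z of mid_ear in the frame of rest between 0.13 and 0.144 m and angle between the z axis of mid_ear and the z axis of rest, either way round below 0.12 rad and angle between the x axis of mid_ear and the x axis of rest, either way round below 0.12 rad and value of joint each of keeper_left, keeper_right below 0.8 rad and contact force between the fingers and mid below 0.05 N), for 0.2 s.
At the end, for the whole second after the job is handed in: The middle-eared board rests on the stand, ear centre within 15 mm of the middle, 7 mm along the slope, -3 to 14 mm off the face, twist under 0.12 rad, at rest; both arms beyond 1.35 rad; the other boards still lean (0.25-0.65 rad), ears within 30 mm of their start (x of mid_ear in the frame of rest between -0.003 and 0.014 m and y of mid_ear in the frame of rest between -0.015 and 0.015 m and z of mid_ear in the frame of rest between 0.13 and 0.144 m and angle between the z axis of mid_ear and the z axis of rest, either way round below 0.12 rad and angle between the x axis of mid_ear and the x axis of rest, either way round below 0.12 rad and distance of each of left_ear, right_ear from where it was at the start of the episode below 0.03 m and angle between left_ear's own z axis and vertical between 0.25 and 0.65 rad and angle between right_ear's own z axis and vertical between 0.25 and 0.65 rad and value of joint each of keeper_left, keeper_right above 1.35 rad and linear speed of each of mid, left, right below 0.02 m/s); the robot touches nothing.
It fails at once if a loose bystander is pushed more than 20 mm (distance of any of lid, ferrule_mid, pinblock, boom from where it was at the start of the episode above 0.02 m).
It fails at once if one of the other boards topples or is dragged out of the stack (distance of any of left_ear, right_ear from where it was at the start of the episode above 0.07 m or angle between any of left_ear, right_ear's own z axis and vertical above 0.9 rad).
It also fails if it takes over 58 s, if anything falls off the work surface, if the arm or the gripper's body presses on something with over 40 N, if the wrist force passes 120 N, or if a joint passes its speed limit or range.

## Robot

A 6-joint arm with a two-finger parallel gripper is mounted at the origin on the work surface. World frame = base frame: x ahead of the robot, y to its left, z up, the work surface at z = 0. Lengths are in m, angles in rad, forces in N, time in s.
With the tool pointing down it reaches from about 0.35 to 0.775 m from the base axis. Payload 7.3 kg.
Tool frame: the origin (TCP) lies at the very end of the fingers, on their centre line; the grasp point (between the pads) lies 19 mm behind it; z points along the fingers, x is the direction in which the jaws open and shut, and the axes are right-handed (so a half turn about z gives the same grasp; the last joint's range is limited). The gripper opens to 92 mm and grips with 3 to 60 N. Pads are 19 mm wide; open, the fingers measure 130 mm over their backs; the gripper's body (75 mm by 190 mm) begins 47 mm behind the grasp point.
Start: joints at [-1.276, 0.342, 1.524, -0, 1.275, -0.146], TCP at [0.224, -0.475, 0.227] pointing down, gripper open.
Joint ranges: [-2.53, 2.53], [-0.77, 2.02], [0.04, 2.7], [-1, 4.14], [0.28, 2.66], [-3.11, 3.11]. Speed limits (rad/s): [2.57, 2.57, 3.14, 3.14, 3.14, 3.14].

## Interface

Orientations are given as [roll, pitch, yaw] about the fixed x, y, z axes, in that order (R = Rz(yaw) Ry(pitch) Rx(roll)).
In Python, from cell import robot, read_camera, nets gives the robot as it stands. The module is installed in compiled form; this text tells all that it offers.
- The arm moves only by the tool carry_out, never from a script. Its arguments are lists of equal length, an entry for each row: "translation": the shift along the tool's x, y, z in m, a list of three; "turn": the turn, a rotation vector about the tool's x, y, z in rad, a list of three; "gripper": the gripper's target within -1 to 1 (shut at 1, half-way at 0, fully open at -1). A call has 1 to 10 rows; each row shifts and turns the commanded pose from where the row before left it, along the tool's axes as they then stand; what a row does not reach is not made up. A row lasts 1/10 s, in which the tool goes at most 50 mm and 8.59 degrees, less where a joint would pass 70% of its speed; a pose out of reach is approached as far as the arm can. A call with a gripper value outside its range is refused whole. The fingers move at their own pace and stop on an object; "squeeze" is the grip in N (left out, the last holds). Time passes only in rows, so rows that do not move let the fingers close. It gives the time, the measured TCP pose, the force and the opening at its end, in the units of the state.
- robot.observe(): the state, without advancing time (a new reading comes with each control period).
- read_camera(name): name is "scene" or "side" or "wrist"; returns a dict with "img" (420x560x3 uint8, red, green, blue), "fx", "fy", "cx", "cy" (pixels), "distortion" ([k1, k2, p1, p2, k3] as OpenCV has them; the pictures are not rectified), "world_from_camera" (4x4, takes a point from camera to world coordinates). Camera axes: x right, y down, z forward; pixel columns grow to the right and rows downward; lengths in m; the calibration is good to about 2 mm. A picture is of the moment at which its call begins. There is no depth.
- robot.hand_in(): hands the job in, once; it reports no verdict.
Trained networks look in a picture, given as the dict that the camera call returned (one of the last four; its "shot" number tells which), for a name from the list of things; names that differ only in an ending like _2 or _b are one class to them, and where a whole thing is asked for, a point or a joint stands for the part that bears it (a point fixed in the world has none). Each returns a list of dicts, best first, with "score" (0 to 1); they miss things now and then, are a little off and sometimes report something else, mostly with a low value. They report only what shows in the picture. A call takes as long as a camera call. They do not tell look-alikes from the thing itself.
- nets.regions_of(picture, name): "region" (420x560 bool, what is visible of it) and "pixel" ([column, row] in pixels, amid what is visible of it).
- nets.tip_of(picture, name): "pixel" ([column, row] in pixels: a listed point, or the origin of a listed thing).
The state is a dict: "time": time; "qpos": joint angles; "qvel": joint speeds; "joint_efforts": joint torques, N m; "tool_pos": TCP position; "tool_rot": TCP orientation; "contact_force": force on the tool from outside, world axes, zero at the start; "torque": the same for the moment, N m; "opening": finger opening in m.
Only numpy, scipy, OpenCV 4.12 (cv2) and the standard library are available. Lean on these libraries where they do the work, as an engineer would, in place of code of your own. Each camera call takes 0.05 s, during which the arm holds its last target. There are 200 camera calls.

## Working session

There is one attempt and no reset: what is moved stays moved. The work goes in short steps, Python scripts to look and compute and a tool call to move; the robot and the scene stay as the last step left them, time stands still between calls to the robot, and variables do not carry over. Pictures are saved under pics/ and viewed, about 8 in all and at most 12, crops included, and the job is handed in when it is done.

Besides the shell and the picture viewer there is one more tool, called after "Emit:" in YAML: its name, and indented under it one key for each argument. carry_out: Moves the arm, as the interface text tells. Its arguments: {"type":"object","properties":{"translation":{"type":"array","items":{"type":"array","items":{"type":"number"}}},"turn":{"type":"array","items":{"type":"array","items":{"type":"number"}}},"gripper":{"type":"array","items":{"type":"number"}},"squeeze":{"type":"number"}},"required":["translation","turn","gripper"]}

```bash
mkdir -p pics; cat > h.py <<'E'
import numpy as np, cv2
from cell import robot, read_camera, nets
from scipy.spatial.transform import Rotation as R
def ray(p,px):
    K=np.array([[p['fx'],0,p['cx']],[0,p['fy'],p['cy']],[0,0,1]])
    u=cv2.undistortPoints(np.array([[px]],float),K,np.array(p['distortion'],float))[0,0]
    T=np.array(p['world_from_camera']); d=T[:3,:3]@[u[0],u[1],1]; return T[:3,3],d/np.linalg.norm(d)
def proj(p,X):
    K=np.array([[p['fx'],0,p['cx']],[0,p['fy'],p['cy']],[0,0,1]])
    T=np.linalg.inv(np.array(p['world_from_camera'])); rv=cv2.Rodrigues(T[:3,:3])[0]
    return cv2.projectPoints(np.array(X,float).reshape(-1,3),rv,T[:3,3],K,np.array(p['distortion'],float))[0][:,0]
def tri(rays):
    A=0;b=0
    for o,d in rays:
        M=np.eye(3)-np.outer(d,d); A=A+M; b=b+M@o
    x=np.linalg.solve(A,b); return x,[np.linalg.norm((np.eye(3)-np.outer(d,d))@(x-o)) for o,d in rays]
def save(p,n,img=None): cv2.imwrite('pics/'+n,cv2.cvtColor(p['img'] if img is None else img,cv2.COLOR_RGB2BGR))
E
python3 - <<'E'
from h import *
np.set_printoptions(precision=3,suppress=True)
P={n:read_camera(n) for n in('scene','side','wrist')}
save(P['scene'],'s0.png');save(P['side'],'d0.png');save(P['wrist'],'w0.png')
for n,p in P.items(): print(n,p['fx'],np.array(p['world_from_camera'])[:3,2:].T.tolist())
for t in ['mid_ear','left_ear','right_ear','wall_top','rest','seat','keeper_left_pin','keeper_right_pin','lid','ferrule_mid','pinblock','boom']:
    rs={n:[(np.round(q['pixel'],1).tolist(),round(q['score'],2)) for q in nets.tip_of(P[n],t)[:3]] for n in P}
    print(t,rs)
    if rs['scene'] and rs['side']:
        x,e=tri([ray(P[n],rs[n][0][0]) for n in('scene','side')]); print('   ',x,np.array(e))
print(robot.observe())
E
```

```text
scene 507.87357479839585 [[-0.5431387654157718, -0.20089814767726522, -0.8152546937997195], [1.1910469025124761, 0.23333395799427667, 1.006900514272572]]
side 490.3875985051623 [[0.04479636372599428, 0.7668039083999997, -0.6403163685705789], [0.533023426609845, -0.8190355300985644, 0.8364164634536517]]
wrist 315.86826211896374 [[-0.2774362369153475, -0.13022967111067144, -0.9518767605150659], [0.30047993447546456, -0.43940072370212635, 0.38290233207287055]]
mid_ear {'scene': [([357.8, 234.4], 0.58)], 'side': [([289.4, 168.8], 0.68)], 'wrist': []}
    [0.619 0.192 0.13 ] [0.001 0.001]
left_ear {'scene': [([383.8, 228.8], 0.95), ([457.7, 176.7], 0.85)], 'side': [([171.7, 172.9], 0.97), ([276.9, 157.0], 0.67), ([362.7, 250.3], 0.52)], 'wrist': []}
    [0.387 0.262 0.012] [0.101 0.101]
right_ear {'scene': [([327.7, 221.3], 0.62)], 'side': [([290.6, 182.5], 0.52)], 'wrist': []}
    [0.615 0.125 0.137] [0.002 0.002]
wall_top {'scene': [], 'side': [([260.8, 254.5], 0.72), ([290.3, 185.4], 0.61), ([218.3, 207.1], 0.41)], 'wrist': []}
rest {'scene': [([180.8, 216.6], 0.71)], 'side': [([275.1,
[... 789 characters left out ...]
205.6], 0.76), ([312.3, 332.7], 0.26)], 'wrist': []}
    [0.434 0.209 0.006] [0. 0.]
boom {'scene': [([231.2, 165.3], 0.72), ([219.1, 168.7], 0.56)], 'side': [([217.2, 324.8], 0.8), ([286.1, 189.1], 0.48)], 'wrist': []}
    [ 0.437 -0.177 -0.003] [0.001 0.001]
{'time': 1.95, 'qpos': array([-1.276,  0.342,  1.524,  0.   ,  1.275, -0.146]), 'qvel': array([-0.   , -0.001,  0.   ,  0.   ,  0.003, -0.002]), 'joint_efforts': array([ -0.002, -43.114, -24.447,   0.072,   0.048,  -0.   ]), 'tool_pos': array([ 0.224, -0.475,  0.227]), 'tool_rot': array([ 3.142, -0.   , -1.13 ]), 'contact_force': array([ 0.172, -0.265, -0.346]), 'torque': array([ 0.015,  0.042, -0.04 ]), 'opening': 0.09192835284233013}
```

View pictures.

View pics/s0.png

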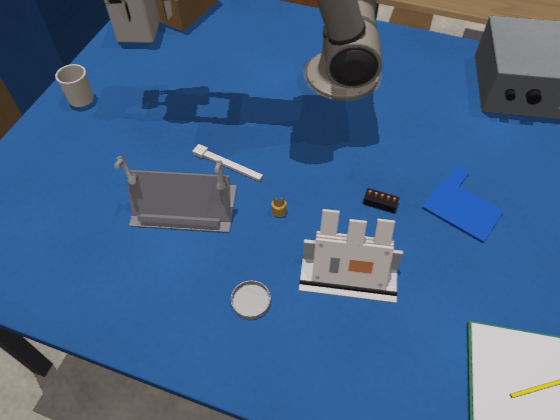

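View pics/d0.png

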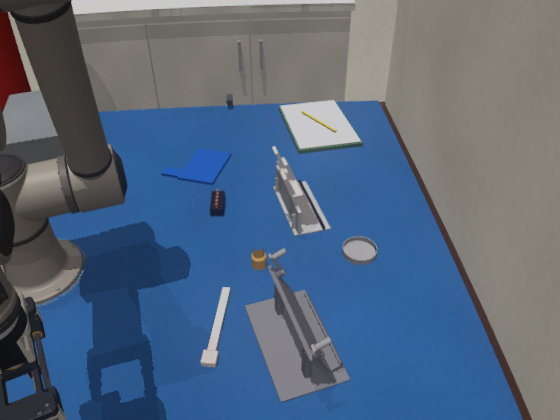

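```bash
cat >> h.py <<'E'
import json
def Rt(z,x):
    z=np.array(z,float);z/=np.linalg.norm(z);x=np.array(x,float);x-=z*(x@z);x/=np.linalg.norm(x)
    return np.stack([x,np.cross(z,x),z],1)
def cur():
    s=robot.observe(); return np.array(s['tool_pos']),R.from_euler('xyz',s['tool_rot']).as_matrix()
def rows(p0,R0,p1,R1,n,g):
    """n rows straight from pose 0 to pose 1; shift in pre-turn axes"""
    w=R.from_matrix(R0.T@R1).as_rotvec()
    t=[];Rk=R0
    for k in range(n):
        t.append(np.round(Rk.T@((p1-p0)/n),4).tolist()); Rk=Rk@R.from_rotvec(w/n).as_matrix()
    print(f'n={n} step={np.linalg.norm(p1-p0)/n:.4f} turn={np.linalg.norm(w)/n:.3f}')
    print('T',json.dumps(t)); print('W',json.dumps(np.round(w/n,4).tolist()),'g',g)
E
python3 - <<'E'
from h import *
p,r=cur(); p1=np.array([.56,.19,.30])
R1=Rt([0,0,-1],[1,0,0])
for n in (20,): rows(p,r,p1,R1,n,-1)
E
```

```text
n=20 step=0.0374 turn=0.056
T [[-0.0229, -0.0294, -0.0037], [-0.0212, -0.0306, -0.0037], [-0.0194, -0.0318, -0.0037], [-0.0176, -0.0328, -0.0037], [-0.0157, -0.0338, -0.0037], [-0.0138, -0.0346, -0.0037], [-0.0118, -0.0353, -0.0037], [-0.0098, -0.0359, -0.0037], [-0.0078, -0.0364, -0.0037], [-0.0057, -0.0368, -0.0037], [-0.0036, -0.0371, -0.0037], [-0.0015, -0.0372, -0.0037], [0.0006, -0.0372, -0.0037], [0.0027, -0.0371, -0.0037], [0.0048, -0.0369, -0.0037], [0.0069, -0.0366, -0.0037], [0.0089, -0.0362, -0.0037], [0.011, -0.0356, -0.0037], [0.0129, -0.0349, -0.0037], [0.0149, -0.0341, -0.0037]]
W [0.0, -0.0, -0.0565] g -1
```

Emit:
carry_out:
  translation:
    - [-0.023, -0.029, -0.006]
    - [-0.021, -0.031, -0.006]
    - [-0.019, -0.032, -0.006]
    - [-0.018, -0.033, -0.006]
    - [-0.016, -0.034, -0.006]
    - [-0.014, -0.035, -0.006]
    - [-0.012, -0.035, -0.006]
    - [-0.01, -0.036, -0.006]
    - [-0.008, -0.036, -0.006]
    - [-0.006, -0.037, -0.006]
  turn:
    - [0, 0, -0.0565]
    - [0, 0, -0.0565]
    - [0, 0, -0.0565]
    - [0, 0, -0.0565]
    - [0, 0, -0.0565]
    - [0, 0, -0.0565]
    - [0, 0, -0.0565]
    - [0, 0, -0.0565]
    - [0, 0, -0.0565]
    - [0, 0, -0.0565]
  gripper: [-1, -1, -1, -1, -1, -1, -1, -1, -1, -1]

```text
time: 2.95
tool_pos: [0.392, -0.1399, 0.2872]
tool_rot: [3.142, -0.001, -0.563]
contact_force: [0.0, -0.9, -0.8]
opening: 0.0918
```

Emit:
carry_out:
  translation:
    - [-0.004, -0.037, -0.001]
    - [-0.001, -0.037, -0.001]
    - [0.001, -0.037, -0.001]
    - [0.003, -0.037, -0.001]
    - [0.005, -0.037, -0.001]
    - [0.007, -0.037, -0.001]
    - [0.009, -0.036, -0.001]
    - [0.011, -0.036, -0.001]
    - [0.013, -0.035, -0.001]
    - [0.015, -0.034, -0.001]
  turn:
    - [0, 0, -0.0565]
    - [0, 0, -0.0565]
    - [0, 0, -0.0565]
    - [0, 0, -0.0565]
    - [0, 0, -0.0565]
    - [0, 0, -0.0565]
    - [0, 0, -0.0565]
    - [0, 0, -0.0565]
    - [0, 0, -0.0565]
    - [0, 0, -0.0565]
  gripper: [-1, -1, -1, -1, -1, -1, -1, -1, -1, -1]

```text
time: 3.95
tool_pos: [0.5613, 0.1922, 0.2967]
tool_rot: [3.141, -0.0, 0.003]
contact_force: [0.9, -0.3, 1.1]
opening: 0.0917
```

```bash
python3 - <<'E'
from h import *
np.set_printoptions(precision=4,suppress=True)
P=read_camera('wrist'); save(P,'w1.png')
print(robot.observe()['time'],cur()[0],np.array(P['world_from_camera'])[:3,3])
for t in ['mid_ear','left_ear','right_ear','wall_top']:
    print(t,[(np.round(q['pixel'],1).tolist(),round(q['score'],2)) for q in nets.tip_of(P,t)[:3]])
E
```

```text
4.0 [0.5627 0.1967 0.2959] [0.5622 0.2753 0.4535]
mid_ear [([333.4, 193.1], 0.56)]
left_ear [([315.3, 141.7], 0.73), ([56.5, 14.9], 0.56)]
right_ear [([324.0, 240.8], 0.85)]
wall_top [([323.7, 175.2], 0.97)]
```

View pics/w1.png

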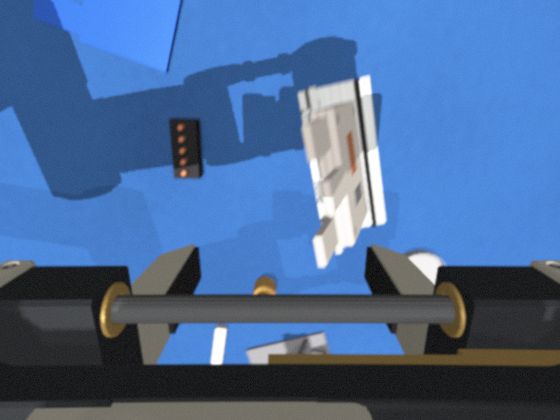

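```bash
python3 - <<'E'
from h import *
from itertools import permutations
from scipy.optimize import least_squares
np.set_printoptions(precision=4,suppress=True)
C={n:read_camera(n) for n in('scene','side','wrist')}
obs={}
for n,p in C.items():
    for t in('mid_ear','left_ear','right_ear'):
        obs[n,t]=[np.array(q['pixel']) for q in nets.tip_of(p,t)]
Y={'mid_ear':0,'left_ear':.056,'right_ear':-.056}
best=[]
for perm in permutations(range(3)):
    K=dict(zip(Y,perm))
    def pts(v):
        c,s=np.cos(v[2]),np.sin(v[2]);o={}
        for t in Y:
            a=.0087*(K[t]-1);o[t]=np.array([v[0]+c*a-s*Y[t],v[1]+s*a+c*Y[t],.1321])
        return o
    def f(v):
        o=pts(v);r=[]
        for (n,t),l in obs.items():
            if not l: continue
            q=proj(C[n],o[t])[0]; e=min((l_-q for l_ in l),key=np.linalg.norm)
            r+=list(e if np.linalg.norm(e)<25 else 25*e/np.linalg.norm(e))
        return np.array(r)
    s=least_squares(f,[.615,.185,.1],loss='soft_l1',f_scale=2)
    print(K,s.cost,s.x,np.round(f(s.x),1)); best.append((s.cost,s.x,K))
for n,p in C.items():
    c,x=min(best,key=lambda b:b[0])[:2]
    u=proj(p,[x[0],x[1],.12])[0].astype(int); h=60
    i=p['img'][max(u[1]-55,0):u[1]+95,max(u[0]-75,0):u[0]+75]; save(p,f'c_{n}.png',cv2.resize(i,None,fx=4,fy=4,interpolation=cv2.INTER_CUBIC)); print(n,u)
ims=[cv2.resize(cv2.imread(f'pics/c_{n}.png'),(400,400)) for n in('scene','wrist')]
cv2.imwrite('pics/cc.png',np.hstack(ims)); print(robot.observe()['time'])
E
```

```text
{'mid_ear': 0, 'left_ear': 1, 'right_ear': 2} 106.36387278551439 [0.5986 0.1855 0.0674] [-3.8 12.   1.1 -1.7 -3.1 -1.1 10.1 -2.5 -0.7 -3.8  1.1  0.3 24.7 -3.8
 -0.2 -0.1 -0.9  0.9]
{'mid_ear': 0, 'left_ear': 2, 'right_ear': 1} 107.94076718258921 [0.5987 0.1849 0.2228] [-2.8 12.2  1.1 -1.6 -3.2 -1.1 10.  -3.  -0.7 -3.8  1.2  0.3 24.4 -5.5
 -0.2 -0.1 -0.9  0.9]
{'mid_ear': 1, 'left_ear': 0, 'right_ear': 2} 57.403680406500065 [0.6044 0.1859 0.0004] [-2.5  6.4  0.9 -2.  -2.7 -1.9  4.4 -2.  -1.  -3.7  0.3  0.2 11.9 -3.1
 -1.1  0.4 -2.7  0.7]
{'mid_ear': 1, 'left_ear': 2, 'right_ear': 0} 57.40368040649997 [0.6044 0.1859 0.3087] [-2.5  6.4  0.9 -2.  -2.7 -1.9  4.4 -2.  -1.  -3.7  0.3  0.2 11.9 -3.1
 -1.1  0.4 -2.7  0.7]
{'mid_ear': 2, 'left_ear': 0, 'right_ear': 1} 17.968444481771357 [0.6072 0.1863 0.0714] [-1.5  1.7  1.  -1.6 -3.2 -1.2 -0.2 -1.6 -0.6 -3.8  1.1  0.3  0.9 -2.1
  0.   0.  -1.1  1.1]
{'mid_ear': 2, 'left_ear': 1, 'right_ear': 0} 16.66197292761246 [0.6072 0.1865 0.2242] [-2.2  1.6  1.2 -1.6 -3.  -1.1 -0.1 -1.3 -0.7 -3.9  1.1  0.2  1.  -0.7
 -0.1 -0.4 -1.   0.7]
scene [355 231]
side [284 173]
wrist [324 187]
4.8
```

View pics/cc.png

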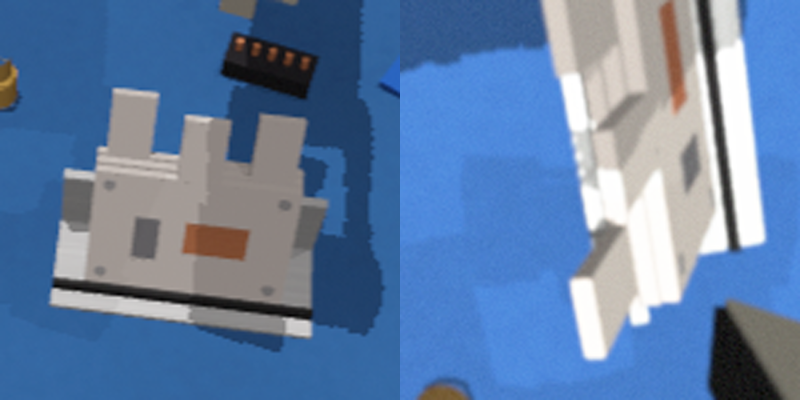

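```bash
python3 - <<'E'
from h import *
np.set_printoptions(precision=4,suppress=True)
def hit(p,px,z):
    o,d=ray(p,px); return o+d*(z-o[2])/d[2]
for n,(a,b) in {'scene':((299.5,282.1),(397,291.5)),'wrist':((362.6,132),(375,223.9))}.items():
    p=read_camera(n); g=p['img'].max(2).astype(int); pts=[]
    ref=np.array([a,b],float)
    for s in np.linspace(.08,.92,40):
        c=ref[0]+s*(ref[1]-ref[0])
        if n=='scene':
            x=int(round(c[0])); ys=np.arange(int(c[1])-4,int(c[1])+6); w=np.clip(110-g[ys,x],0,None); 
            if w.sum()>0: pts.append((x,(w*ys).sum()/w.sum()))
        else:
            y=int(round(c[1])); xs=np.arange(int(c[0])-5,int(c[0])+6); w=np.clip(110-g[y,xs],0,None)
            if w.sum()>0: pts.append(((w*xs).sum()/w.sum(),y))
    W=np.array([hit(p,q,.010)[:2] for q in pts]); m=np.polyfit(W[:,1],W[:,0],1)
    r=W[:,0]-np.polyval(m,W[:,1]); k=abs(r)<2*r.std(); m=np.polyfit(W[k,1],W[k,0],1)
    print(n,len(pts),'yaw',-np.arctan(m[0]),'x at y=.19',np.polyval(m,.19),r.std(), W[0],W[-1])
    rs=nets.tip_of(p,'wall_top'); print([ (hit(p,q['pixel'],.074),q['score']) for q in rs[:2]])
E
```

```text
scene 40 yaw 0.20692939195964002 x at y=.19 0.6814763473418504 0.00026178926510165846 [0.6977 0.1139] [0.6612 0.2869]
[]
wrist 40 yaw 0.20494237146324856 x at y=.19 0.6801747604073648 0.0001072202484700803 [0.6723 0.2279] [0.696  0.1138]
[(array([0.6168, 0.1899, 0.074 ]), 0.89)]
```

```bash
cat >> h.py <<'E'
def frame(yaw,deg):
    a=np.radians(deg);c,s=np.cos(yaw),np.sin(yaw)
    n=np.array([np.cos(a)*c,np.cos(a)*s,np.sin(a)]);zb=np.array([-np.sin(a)*c,-np.sin(a)*s,np.cos(a)])
    return n,np.array([-s,c,0]),zb
E
python3 - <<'E'
from h import *
n,y,zb=frame(.206,23); ear=np.array([.6163,.189,.132]); G=Rt(-zb,n)
p,r=cur(); pre=ear+zb*.06; rows(p,r,pre,G,6,0); rows(pre,G,ear-zb*.0105,G,4,0)
E
```

```text
n=6 step=0.0191 turn=0.075
T [[0.0054, 0.0011, 0.0182], [0.0042, 0.0014, 0.0185], [0.0029, 0.0016, 0.0188], [0.0016, 0.0018, 0.0189], [0.0002, 0.002, 0.019], [-0.0011, 0.0021, 0.0189]]
W [0.0069, 0.0667, -0.0339] g 0
n=4 step=0.0176 turn=0.000
T [[0.0, 0.0, 0.0176], [0.0, 0.0, 0.0176], [0.0, 0.0, 0.0176], [0.0, 0.0, 0.0176]]
W [0.0, 0.0, 0.0] g 0
```

Emit:
carry_out:
  translation:
    - [0.0054, 0.0011, 0.0182]
    - [0.0042, 0.0014, 0.0185]
    - [0.0029, 0.0016, 0.0188]
    - [0.0016, 0.0018, 0.0189]
    - [0.0002, 0.002, 0.019]
    - [-0.0011, 0.0021, 0.0189]
    - [0, 0, 0]
    - [0, 0, 0]
  turn:
    - [0.0069, 0.0667, -0.0339]
    - [0.0069, 0.0667, -0.0339]
    - [0.0069, 0.0667, -0.0339]
    - [0.0069, 0.0667, -0.0339]
    - [0.0069, 0.0667, -0.0339]
    - [0.0069, 0.0667, -0.0339]
    - [0, 0, 0]
    - [0, 0, 0]
  gripper: [0, 0, 0, 0, 0, 0, 0, 0]
  squeeze: 20

```text
time: 5.8
tool_pos: [0.5936, 0.1841, 0.1878]
tool_rot: [-3.141, -0.4, 0.205]
contact_force: [0.9, 1.0, 0.8]
opening: 0.0461
```

```bash
python3 - <<'E'
from h import *
np.set_printoptions(precision=4,suppress=True)
n,y,zb=frame(.206,23); ear=np.array([.6163,.189,.132]); G=Rt(-zb,n)
P=read_camera('scene');Q=read_camera('wrist'); p,r=cur()
print(p, ear+zb*.06, np.degrees(R.from_matrix(r.T@G).magnitude()))
for t in('mid_ear',):
  for c in(P,Q): print([(np.round(q['pixel'],1),round(q['score'],2),proj(c,ear)[0]) for q in nets.tip_of(c,t)])
a=P['img'][150:300,260:440]; b=Q['img'][60:210,230:410]
save(P,'g1.png',cv2.resize(np.hstack([a,b]),None,fx=2.2,fy=2.2,interpolation=cv2.INTER_CUBIC))
rows(p,r,ear-zb*.0105,G,4,0)
E
```

```text
[0.5947 0.1845 0.189 ] [0.5934 0.1842 0.1872] 0.11895657306140217
[(array([356.5, 230.8]), 0.55, array([356.7381, 232.5237]))]
[(array([277. , 224.2]), 0.84, array([279.5479, 222.6205]))]
n=4 step=0.0179 turn=0.001
T [[-0.0005, -0.0, 0.0179], [-0.0005, -0.0, 0.0179], [-0.0005, -0.0, 0.0179], [-0.0005, -0.0, 0.0179]]
W [0.0, -0.0005, -0.0001] g 0
```

View pics/g1.png

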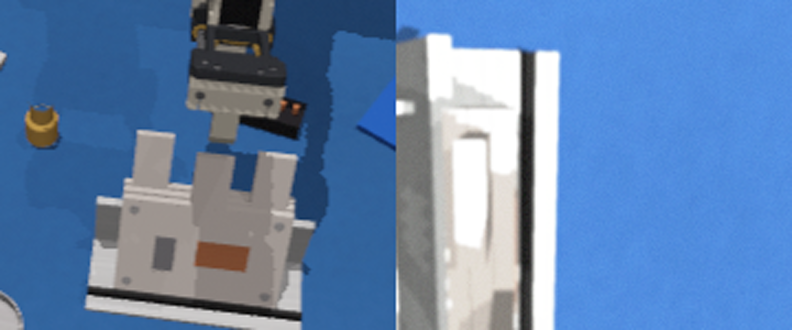

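Emit:
carry_out:
  translation:
    - [0, 0, 0.018]
    - [0, 0, 0.018]
    - [0, 0, 0.018]
    - [0, 0, 0.017]
    - [0, 0, 0]
    - [0, 0, 0]
    - [0, 0, 0]
    - [0, 0, 0]
    - [0, 0, 0]
    - [0, 0, 0]
  turn:
    - [0, 0, 0]
    - [0, 0, 0]
    - [0, 0, 0]
    - [0, 0, 0]
    - [0, 0, 0]
    - [0, 0, 0]
    - [0, 0, 0]
    - [0, 0, 0]
    - [0, 0, 0]
    - [0, 0, 0]
  gripper: [0, 0, 0, 0, 0.6, 1, 1, 1, 1, 1]
  squeeze: 20

```text
time: 7.0
tool_pos: [0.6205, 0.1898, 0.1223]
tool_rot: [3.141, -0.402, 0.206]
contact_force: [-0.1, -0.2, 1.4]
opening: 0.0077
```

Emit:
carry_out:
  translation:
    - [0, 0, -0.005]
    - [0, 0, -0.008]
    - [0.002, 0, -0.01]
    - [0.002, 0, -0.015]
    - [0.003, 0, -0.02]
    - [0.003, 0, -0.025]
    - [0.003, 0, -0.025]
    - [0, 0, -0.025]
    - [0, 0, -0.025]
    - [0, 0, 0]
  turn:
    - [0, 0, 0]
    - [0, 0, 0]
    - [0, 0, 0]
    - [0, 0, 0]
    - [0, 0, 0]
    - [0, 0, 0]
    - [0, 0, 0]
    - [0, 0, 0]
    - [0, 0, 0]
    - [0, 0, 0]
  gripper: [1, 1, 1, 1, 1, 1, 1, 1, 1, 1]

```text
time: 8.0
tool_pos: [0.5725, 0.1799, 0.2772]
tool_rot: [3.141, -0.409, 0.207]
contact_force: [0.0, -0.7, -1.6]
opening: 0.0077
```

```bash
python3 - <<'E'
from h import *
np.set_printoptions(precision=4,suppress=True)
P=read_camera('scene');S=read_camera('side'); print(robot.observe()['time'],cur()[0],robot.observe()['opening'])
for t in ['left_ear','right_ear','mid_ear','rest','seat','keeper_left_pin','keeper_right_pin']:
    print(t,[[(np.round(q['pixel'],1).tolist(),round(q['score'],2)) for q in nets.tip_of(c,t)[:3]] for c in(P,S)])
save(P,'l1.png',np.hstack([cv2.resize(P['img'][60:360,60:460],None,fx=1,fy=1),S['img'][60:360,160:560]]))
E
```

```text
8.1 [0.5717 0.1796 0.2728] 0.007567685951967576
left_ear [[([383.7, 226.6], 0.72), ([457.5, 175.8], 0.61)], [([278.3, 154.3], 0.68), ([173.8, 173.1], 0.68)]]
right_ear [[([329.7, 220.3], 0.58)], [([291.1, 184.8], 0.79)]]
mid_ear [[([365.6, 164.5], 0.58), ([217.5, 167.2], 0.33)], [([268.0, 117.4], 0.66), ([322.8, 343.0], 0.49)]]
rest [[([182.3, 216.3], 0.78)], [([309.8, 329.4], 0.94), ([267.1, 114.8], 0.44)]]
seat [[([175.9, 161.4], 0.59)], [([284.7, 296.6], 0.61)]]
keeper_left_pin [[([221.4, 168.8], 0.54)], [([280.1, 251.4], 0.66)]]
keeper_right_pin [[([117.8, 162.9], 0.63)], [([323.4, 341.6], 0.61)]]
```

View pics/l1.png

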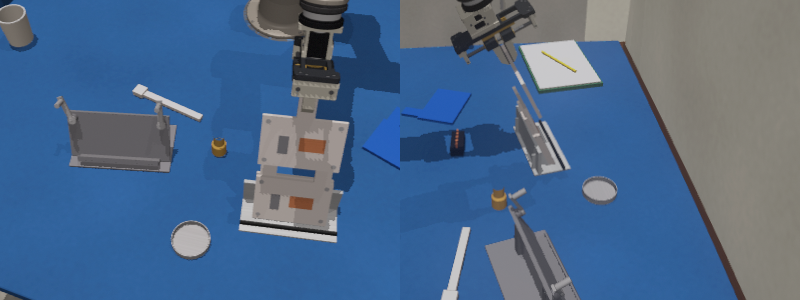

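```bash
python3 - <<'E'
from h import *
from scipy.optimize import least_squares
np.set_printoptions(precision=4,suppress=True)
C={};obs=[]
for rep in range(2):
  for n in('scene','side'):
    p=read_camera(n);C[n]=p
    for t in ['rest','seat','keeper_left_pin','keeper_right_pin']:
        for q in nets.tip_of(p,t)[:3]: obs.append((n,t,np.array(q['pixel'])))
def pts(v):
    n,y,z=frame(v[2],26); o=np.array([v[0],v[1],.014]); d={'rest':o,'seat':o+.004*n+.1375*z}
    for t,s,th in(('keeper_left_pin',1,v[3]),('keeper_right_pin',-1,v[4])):
        d[t]=o+.0315*n+y*s*(.102-.05*np.sin(th))+z*(.095+.05*np.cos(th))
    return d
def res(v):
    d=pts(v);r=[]
    for n,t,px in obs:
        e=proj(C[n],d[t])[0]-px; m=np.linalg.norm(e); r+=list(e if m<20 else 20*e/m)
    return r
s=least_squares(res,[.62,-.22,.2,-.1,-.1],loss='soft_l1',f_scale=1.5)
print(s.x,s.cost,robot.observe()['time'])
for (n,t,px),e in zip(obs,np.array(res(s.x)).reshape(-1,2)): print(n,t,e.round(1))
v=s.x;n_,y,z=frame(v[2],26);o=np.array([v[0],v[1],.014])
im=[]
for n,(r0,c0) in {'scene':(140,100),'side':(230,230)}.items():
    i=cv2.resize(C[n]['img'][r0:r0+110,c0:c0+150],None,fx=4,fy=4,interpolation=cv2.INTER_CUBIC)
    L=lambda a,b,c:o+n_*a+y*b+z*c
    for a,b in [(L(0,-.118,.11),L(0,.118,.11)),(L(.026,-.095,.008),L(.026,.095,.008)),(L(0,-.095,0),L(0,.095,0)),(L(.016,.102,.095),L(.016,.102-.05*np.sin(v[3]),.095+.05*np.cos(v[3]))),(L(.016,-.102,.095),L(.016,-.102+.05*np.sin(v[4]),.095+.05*np.cos(v[4])))]:
        q=((proj(C[n],[a,b])-[c0,r0]+.5)*4).astype(int); cv2.line(i,tuple(map(int,q[0])),tuple(map(int,q[1])),(255,0,0),1)
    im.append(i)
    cv2.imwrite(f'pics/raw_{n}.png',C[n]['img'][:,:,::-1])
save(C['side'],'r1.png',cv2.resize(np.hstack(im),(800,293)))
cv2.imwrite('pics/r1.png',np.vstack(im)[:,:,::-1])
E
```

```text
[ 0.6297 -0.2217  0.2695  0.0594 -0.4645] 235.56534959718422 9.8
scene rest [0.  1.1]
scene seat [-2.   3.4]
scene keeper_left_pin [-0.4  1.7]
scene keeper_right_pin [0.6 3.9]
side rest [-0.5 -0.7]
side seat [-1.3 -0.4]
side seat [-13.5 -14.8]
side keeper_left_pin [-1.4 -0.7]
side keeper_left_pin [ -9.  -17.8]
scene rest [-0.7 -4.3]
scene seat [1.8 1.5]
scene seat [ -1.5 -19.9]
scene keeper_left_pin [-1.5 -2.5]
scene keeper_left_pin [ -4.8 -19.4]
scene keeper_left_pin [-17.7  -9.2]
scene keeper_right_pin [-0.5 -1.1]
side rest [-1.   1.3]
side rest [11.3 16.5]
side seat [ 1.5 -0.4]
side keeper_left_pin [ 0.4 -1.3]
side keeper_right_pin [-0.4  0.1]
```

View pics/r1.png

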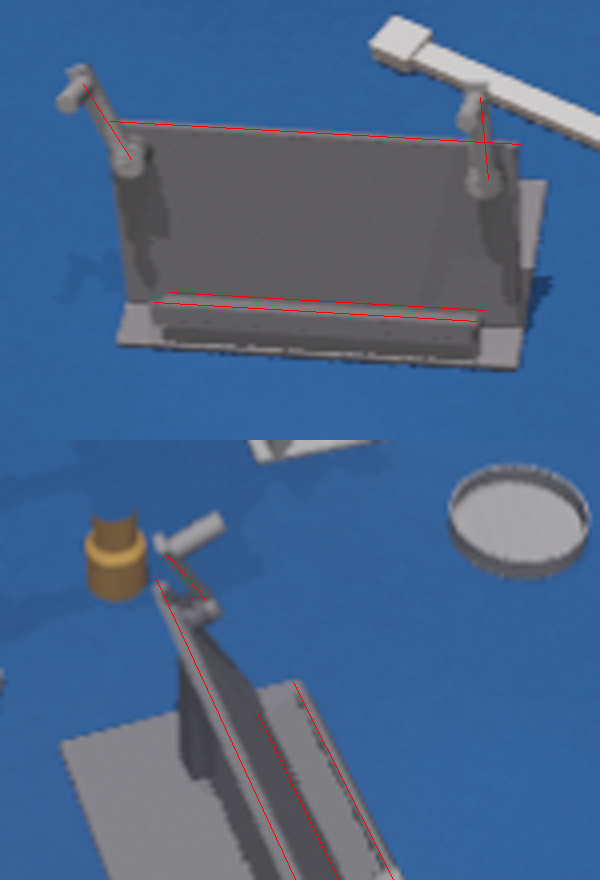

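```bash
cat >> h.py <<'E'
RO=np.array([.6300,-.2210,.014]); RY=.2695
def rp(a,b,c):
    n,y,z=frame(RY,26); return RO+n*a+y*b+z*c
def RG():
    n,y,z=frame(RY,26); return Rt(-z,n)
def inrest(p):
    n,y,z=frame(RY,26); return np.array([n,y,z])@(p-RO)
E
python3 - <<'E'
from h import *
p,r=cur(); A=rp(.009,0,.362); print(A); up=np.array([p[0],p[1],.33])
rows(p,r,up,r,3,1); rows(up,r,A,RG(),12,1)
print(rp(.009,0,.19))
E
```

```text
[ 0.48483487 -0.2610975   0.34330879]
n=3 step=0.0192 turn=0.000
T [[0.0075, 0.0, -0.0177], [0.0075, 0.0, -0.0177], [0.0075, 0.0, -0.0177]]
W [0.0, 0.0, 0.0] g 1
n=12 step=0.0375 turn=0.007
T [[-0.013, 0.0345, -0.0067], [-0.0132, 0.0344, -0.0069], [-0.0133, 0.0343, -0.007], [-0.0134, 0.0342, -0.0071], [-0.0136, 0.0341, -0.0073], [-0.0137, 0.0341, -0.0074], [-0.0138, 0.034, -0.0075], [-0.014, 0.0339, -0.0077], [-0.0141, 0.0338, -0.0078], [-0.0142, 0.0337, -0.0079], [-0.0143, 0.0336, -0.0081], [-0.0145, 0.0336, -0.0082]]
W [0.0022, 0.0043, -0.0048] g 1
[ 0.55751309 -0.24102233  0.18871621]
```

Emit:
carry_out:
  translation:
    - [0.0075, 0, -0.0177]
    - [0.0075, 0, -0.0177]
    - [0.0075, 0, -0.0177]
    - [-0.013, 0.0345, -0.0067]
    - [-0.0132, 0.0344, -0.0069]
    - [-0.0133, 0.0343, -0.007]
    - [-0.0134, 0.0342, -0.0071]
    - [-0.0136, 0.0341, -0.0073]
    - [-0.0137, 0.0341, -0.0074]
    - [-0.0138, 0.034, -0.0075]
  turn:
    - [0, 0, 0]
    - [0, 0, 0]
    - [0, 0, 0]
    - [0.0022, 0.0043, -0.0048]
    - [0.0022, 0.0043, -0.0048]
    - [0.0022, 0.0043, -0.0048]
    - [0.0022, 0.0043, -0.0048]
    - [0.0022, 0.0043, -0.0048]
    - [0.0022, 0.0043, -0.0048]
    - [0.0022, 0.0043, -0.0048]
  gripper: [1, 1, 1, 1, 1, 1, 1, 1, 1, 1]
  squeeze: 25

```text
time: 10.8
tool_pos: [0.5206, -0.0789, 0.3383]
tool_rot: [3.141, -0.433, 0.244]
contact_force: [0.4, -1.1, -3.0]
opening: 0.0081
```

Emit:
carry_out:
  translation:
    - [-0.014, 0.0339, -0.0077]
    - [-0.0141, 0.0338, -0.0078]
    - [-0.0142, 0.0337, -0.0079]
    - [-0.0143, 0.0336, -0.0081]
    - [-0.0145, 0.0336, -0.0082]
    - [0, 0, 0]
    - [0, 0, 0]
  turn:
    - [0.0022, 0.0043, -0.0048]
    - [0.0022, 0.0043, -0.0048]
    - [0.0022, 0.0043, -0.0048]
    - [0.0022, 0.0043, -0.0048]
    - [0.0022, 0.0043, -0.0048]
    - [0, 0, 0]
    - [0, 0, 0]
  gripper: [1, 1, 1, 1, 1, 1, 1]

```text
time: 11.5
tool_pos: [0.4844, -0.2619, 0.3431]
tool_rot: [-3.141, -0.453, 0.267]
contact_force: [0.5, -0.5, -1.5]
opening: 0.0077
```

```bash
python3 - <<'E'
from h import *
p,r=cur(); print(robot.observe()['time'],p,inrest(p)); rows(p,r,rp(.009,0,.19),RG(),6,1)
E
```

```text
11.5 [ 0.4844219  -0.2618831   0.34311916] [ 0.0083711  -0.00064729  0.36209576]
n=6 step=0.0287 turn=0.000
T [[0.0001, -0.0001, 0.0287], [0.0001, -0.0001, 0.0287], [0.0001, -0.0001, 0.0287], [0.0001, -0.0001, 0.0287], [0.0001, -0.0001, 0.0287], [0.0001, -0.0001, 0.0287]]
W [0.0001, 0.0002, -0.0003] g 1
```

Emit:
carry_out:
  translation:
    - [0, 0, 0.0275]
    - [0, 0, 0.0275]
    - [0, 0, 0.0275]
    - [0, 0, 0.0275]
    - [0, 0, 0]
    - [0, 0, 0]
  turn:
    - [0, 0, 0]
    - [0, 0, 0]
    - [0, 0, 0]
    - [0, 0, 0]
    - [0, 0, 0]
    - [0, 0, 0]
  gripper: [1, 1, 1, 1, 1, 1]

```text
time: 12.1
tool_pos: [0.5314, -0.2471, 0.245]
tool_rot: [-3.141, -0.453, 0.271]
contact_force: [0.4, -0.6, -1.5]
opening: 0.008
```

```bash
cat > ov.py <<'E'
from h import *
import sys
np.set_printoptions(precision=4,suppress=True)
def view(name,zt=None):
    p,r=cur(); print(robot.observe()['time'],inrest(p)); im=[]
    for n,(r0,c0) in {'scene':(90,90),'side':(210,200)}.items():
        c=read_camera(n); i=cv2.resize(c['img'][r0:r0+150,c0:c0+190],None,fx=2.6,fy=2.6,interpolation=cv2.INTER_CUBIC) if 0 else cv2.resize(c['img'][r0:r0+190,c0:c0+190],None,fx=2.1*1,fy=2.1,interpolation=cv2.INTER_CUBIC)
        S=2.1
        def ln(a,b,col):
            q=((proj(c,[a,b])-[c0,r0]+.5)*S).astype(int); cv2.line(i,tuple(map(int,q[0])),tuple(map(int,q[1])),col,1)
        ln(rp(0,-.118,.11),rp(0,.118,.11),(255,0,0)); ln(rp(.026,-.095,.008),rp(.026,.095,.008),(255,0,0))
        if zt:
            e=r@[0,0,-1]; x=r[:,0]; y=r[:,1]; f=p-e*zt
            for a,b in [(-.08,.08)]: ln(f+x*.004+y*a,f+x*.004+y*b,(0,255,0)); ln(f+e*.11+x*.004+y*a,f+e*.11+x*.004+y*b,(0,255,0))
            ln(f+x*.004,f+e*.165+x*.004,(0,255,0))
        for t in ('mid_ear',):
            if zt: print(n,'pred ear',proj(c,p+(.1375-zt)*e)[0])
            print(n,[(np.round(q['pixel'],1),round(q['score'],2)) for q in nets.tip_of(c,t)[:2]])
        im.append(i)
    save(None,name,np.hstack(im))
if __name__=='__main__': view(sys.argv[1],float(sys.argv[2]) if len(sys.argv)>2 else None)
E
python3 ov.py h1.png .127
```

```text
12.1 [0.0096 0.0011 0.2523]
scene pred ear [172.8416 109.0576]
scene [(array([172.5, 110.1]), 0.62)]
side pred ear [255.6986 261.1471]
side [(array([257.9, 257.6]), 0.82)]
```

View pics/h1.png

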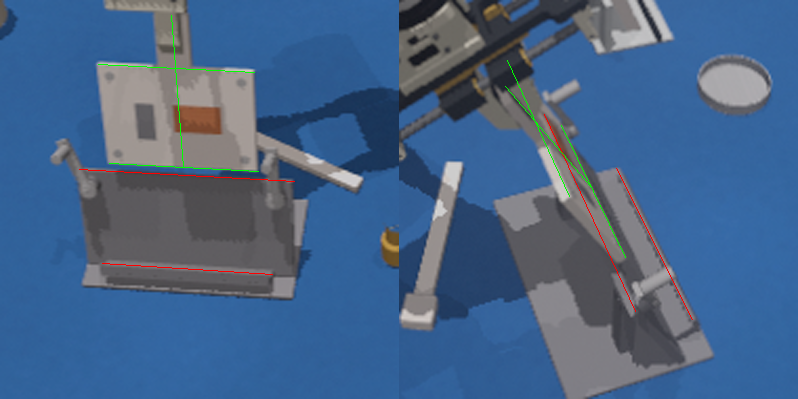

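Emit:
carry_out:
  translation:
    - [0, 0, 0.025]
    - [0, 0, 0.025]
    - [0, 0, 0.025]
    - [0, 0, 0.02]
    - [0, 0, 0.012]
    - [0, 0, 0]
  turn:
    - [0, 0, 0]
    - [0, 0, 0]
    - [0, 0, 0]
    - [0, 0, 0]
    - [0, 0, 0]
    - [0, 0, 0]
  gripper: [1, 1, 1, 1, 1, 1]

```text
time: 12.9
tool_pos: [0.5762, -0.2354, 0.1475]
tool_rot: [-3.14, -0.452, 0.269]
contact_force: [-0.3, -0.6, -1.4]
opening: 0.008
```

Emit:
carry_out:
  translation:
    - [0, 0, 0.003]
    - [0, 0, 0.003]
    - [0, 0, 0.003]
    - [0, 0, 0.002]
    - [0, 0, 0]
  turn:
    - [0, 0, 0]
    - [0, 0, 0]
    - [0, 0, 0]
    - [0, 0, 0]
    - [0, 0, 0]
  gripper: [1, 1, 1, 1, 1]

```text
time: 13.4
tool_pos: [0.5809, -0.2345, 0.1384]
tool_rot: [-3.141, -0.453, 0.269]
contact_force: [0.3, 0.4, -2.7]
opening: 0.0079
```

```bash
python3 ov.py h2.png .127; python3 -c "
from h import *
print(robot.observe()['contact_force'])"
```

```text
13.4 [0.0088 0.0001 0.1341]
scene pred ear [176.3817 160.4735]
scene [(array([177.2, 160.3]), 0.95), (array([378.3, 203.3]), 0.37)]
side pred ear [284.9206 295.7877]
side [(array([284.5, 296.4]), 0.68)]
[-0.49856028 -0.20285175 -2.29978838]
```

Emit:
carry_out:
  translation:
    - [0, 0, 0.002]
    - [0, 0, 0.002]
    - [0, 0, 0]
  turn:
    - [0, 0, 0]
    - [0, 0, 0]
    - [0, 0, 0]
  gripper: [1, 1, 1]

```text
time: 13.9
tool_pos: [0.5826, -0.2339, 0.1345]
tool_rot: [-3.141, -0.453, 0.269]
contact_force: [-0.1, -0.3, -2.2]
opening: 0.008
```

Emit:
carry_out:
  translation:
    - [0, 0, 0.0015]
    - [0, 0, 0.0015]
    - [0, 0, 0]
  turn:
    - [0, 0, 0]
    - [0, 0, 0]
    - [0, 0, 0]
  gripper: [1, 1, 1]

```text
time: 14.2
tool_pos: [0.5839, -0.2336, 0.1319]
tool_rot: [-3.141, -0.453, 0.269]
contact_force: [0.1, 0.4, -1.6]
opening: 0.0077
```

Emit:
carry_out:
  translation:
    - [0, 0, 0.002]
    - [0, 0, 0]
  turn:
    - [0, 0, 0]
    - [0, 0, 0]
  gripper: [1, 1]

```text
time: 14.4
tool_pos: [0.5848, -0.2334, 0.1312]
tool_rot: [3.141, -0.454, 0.27]
contact_force: [-3.9, 1.2, 4.9]
opening: 0.0081
```

Emit:
carry_out:
  translation:
    - [0, 0, 0.002]
    - [0, 0, 0]
  turn:
    - [0, 0, 0]
    - [0, 0, 0]
  gripper: [1, 1]

```text
time: 14.6
tool_pos: [0.5853, -0.2333, 0.1313]
tool_rot: [3.14, -0.455, 0.271]
contact_force: [-15.1, 2.9, 19.7]
opening: 0.0078
```

Emit:
carry_out:
  translation:
    - [0, 0, -0.002]
    - [-0.002, 0, 0]
    - [-0.001, 0, 0]
    - [0, 0, 0]
    - [0, 0, 0]
    - [0, 0, 0]
    - [0, 0, 0]
    - [0, 0, 0]
    - [0, 0, 0]
  turn:
    - [0, 0, 0]
    - [0, 0, 0]
    - [0, 0, 0]
    - [0, 0, 0]
    - [0, 0, 0]
    - [0, 0, 0]
    - [0, 0, 0]
    - [0, 0, 0]
    - [0, 0, 0]
  gripper: [1, 1, 1, 0.7, 0.5, 0.4, 0.3, 0.3, 0.3]

```text
time: 15.5
tool_pos: [0.5822, -0.2341, 0.129]
tool_rot: [-3.141, -0.453, 0.269]
contact_force: [0.4, -0.1, 0.3]
opening: 0.0322
```

```bash
python3 ov.py h3.png .125; python3 -c "
from h import *
print(robot.observe()['contact_force'],robot.observe()['opening'])
for n in('scene','side'): print(proj(read_camera(n),rp(.004,0,.1375)))"
```

```text
15.5 [0.0058 0.0001 0.1251]
scene pred ear [176.9261 162.8497]
scene [(array([177.7, 161.3]), 0.94)]
side pred ear [285.1304 298.4583]
side [(array([285.9, 299.2]), 0.76)]
[-0.8581128   0.59647942 -0.04135594] 0.03196651755013006
[[177.09590344 162.54625209]]
[[284.31324858 299.02152865]]
```

View pics/h3.png

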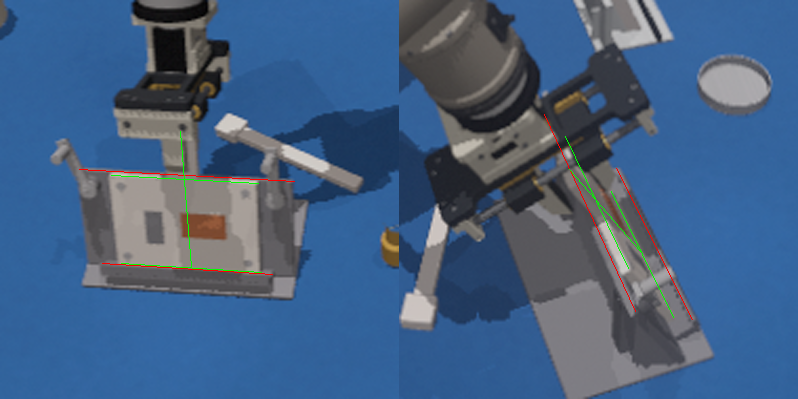

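Emit:
carry_out:
  translation:
    - [0, 0, -0.01]
    - [0, 0, -0.025]
    - [0, 0, -0.035]
    - [0, 0, -0.035]
    - [0.0085, -0.031, 0]
    - [0.0085, -0.031, 0]
    - [0.0085, -0.031, 0]
    - [0.0085, -0.032, 0]
    - [0, 0, 0]
    - [0, 0, 0]
  turn:
    - [0, 0, 0]
    - [0, 0, 0]
    - [0, 0, 0]
    - [0, 0, 0]
    - [0, 0, 0]
    - [0, 0, 0]
    - [0, 0, 0]
    - [0, 0, 0]
    - [0, 0, 0]
    - [0, 0, 0]
  gripper: [0.3, 0.3, 0.3, 0.3, 1, 1, 1, 1, 1, 1]

```text
time: 16.8
tool_pos: [0.5341, -0.1175, 0.2392]
tool_rot: [3.14, -0.454, 0.272]
contact_force: [0.5, -0.2, -0.8]
opening: 0.0006
```

```bash
python3 - <<'E'
from h import *
from scipy.optimize import least_squares
np.set_printoptions(precision=4,suppress=True)
P={n:read_camera(n) for n in('scene','side')}; p,r=cur(); print(robot.observe()['time'],robot.observe()['opening'],inrest(p))
for t in('mid_ear','seat'):
    l={n:nets.tip_of(P[n],t) for n in P}; 
    if all(l.values()): x,e=tri([ray(P[n],l[n][0]['pixel']) for n in P]); print(t,inrest(x),np.array(e),l['scene'][0]['pixel'])
for s,t in((1,'keeper_left_pin'),(-1,'keeper_right_pin')):
    l=[(n,q['pixel']) for n in P for q in nets.tip_of(P[n],t)]
    th=np.linspace(-.8,1.6,241)
    pr={n:proj(P[n],[rp(.0315,s*(.102-.05*np.sin(a)),.095+.05*np.cos(a)) for a in th]) for n in P}
    for n,q in l: d=np.linalg.norm(pr[n]-q,axis=1); print(t,n,th[d.argmin()].round(2),d.min().round(1))
E
```

```text
16.9 0.00037406329358210443 [0.0399 0.1241 0.2305]
mid_ear [ 0.0118 -0.0048  0.1375] [0.004 0.004] [175.4, 162.6]
seat [0.0004 0.0032 0.1333] [0.0022 0.0022] [178.3, 164.4]
keeper_left_pin scene 1.33 84.1
keeper_left_pin side 0.14 1.8
keeper_right_pin scene 1.6 176.5
keeper_right_pin scene -0.5 1.4
keeper_right_pin side 0.96 84.5
keeper_right_pin side -0.48 1.5
```

Emit:
carry_out:
  translation:
    - [0, 0, 0.03]
    - [0, 0, 0.03]
    - [0, 0, 0.025]
    - [0, 0, 0.011]
    - [0, 0, 0]
  turn:
    - [0, 0, 0]
    - [0, 0, 0]
    - [0, 0, 0]
    - [0, 0, 0]
    - [0, 0, 0]
  gripper: [1, 1, 1, 1, 1]

```text
time: 17.8
tool_pos: [0.5742, -0.1061, 0.1507]
tool_rot: [-3.139, -0.451, 0.269]
contact_force: [-0.0, 0.6, -0.4]
opening: 0.0006
```

Emit:
carry_out:
  translation:
    - [0, 0.011, 0]
    - [0, 0.01, 0.0005]
    - [0, 0.007, 0.003]
    - [0, 0.0067, 0.003]
    - [0, 0.0047, 0.004]
    - [0, 0.0047, 0.004]
    - [0, 0.0029, 0.004]
    - [0, 0.0029, 0.004]
    - [0, 0, 0]
  turn:
    - [0, 0, 0]
    - [0, 0, 0]
    - [0, 0, 0]
    - [0, 0, 0]
    - [0, 0, 0]
    - [0, 0, 0]
    - [0, 0, 0]
    - [0, 0, 0]
    - [0, 0, 0]
  gripper: [1, 1, 1, 1, 1, 1, 1, 1, 1]

```text
time: 18.7
tool_pos: [0.5974, -0.1521, 0.1311]
tool_rot: [-3.141, -0.453, 0.269]
contact_force: [-1.3, -0.6, 0.4]
opening: 0.0004
```

```bash
python3 ov.py k1.png; python3 -c "
from h import *
print(robot.observe()['contact_force'])"
```

```text
18.7 [0.0396 0.075  0.111 ]
scene [(array([175.6, 165.3]), 0.77)]
side [(array([290.3, 300.3]), 0.83)]
[ 0.16345569 -0.52540387 -0.11813962]
```

View pics/k1.png

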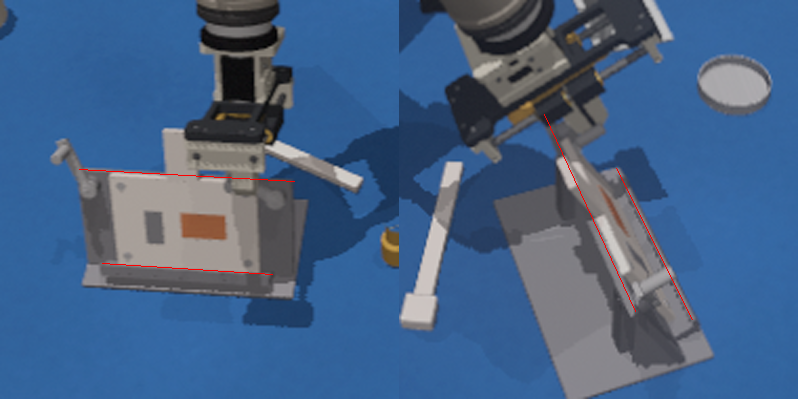

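Emit:
carry_out:
  translation:
    - [0, -0.005, -0.015]
    - [0, 0, -0.024]
    - [0, 0.01, 0]
    - [0, 0.01, 0]
    - [0, 0, 0.015]
    - [0, 0, 0.012]
    - [0, 0, 0.01]
    - [0, 0, 0.007]
    - [0, 0, 0.0035]
    - [0, 0, 0]
  turn:
    - [0, 0, 0]
    - [0, 0, 0]
    - [0, 0, 0]
    - [0, 0, 0]
    - [0, 0, 0]
    - [0, 0, 0]
    - [0, 0, 0]
    - [0, 0, 0]
    - [0, 0, 0]
    - [0, 0, 0]
  gripper: [1, 1, 1, 1, 1, 1, 1, 1, 1, 1]

```text
time: 19.9
tool_pos: [0.6047, -0.1647, 0.1232]
tool_rot: [-3.14, -0.452, 0.269]
contact_force: [0.7, -0.3, -0.0]
opening: 0.0005
```

Emit:
carry_out:
  translation:
    - [0, 0, -0.03]
    - [0, 0, -0.04]
    - [0, 0, -0.03]
    - [0, 0.04, -0.02]
    - [0, 0.04, 0]
    - [0, 0.04, 0]
    - [0, 0.04, 0]
    - [0, 0.04, 0]
    - [0, 0.007, 0]
    - [0, 0, 0]
  turn:
    - [0, 0, 0]
    - [0, 0, 0]
    - [0, 0, 0]
    - [0, 0, 0]
    - [0, 0, 0]
    - [0, 0, 0]
    - [0, 0, 0]
    - [0, 0, 0]
    - [0, 0, 0]
    - [0, 0, 0]
  gripper: [1, 1, 1, 1, 1, 1, 1, 1, 1, 1]

```text
time: 20.9
tool_pos: [0.6091, -0.3798, 0.2313]
tool_rot: [-3.14, -0.453, 0.268]
contact_force: [-0.7, 0.6, -0.0]
opening: 0.0004
```

```bash
python3 ov.py k2.png; python3 -c "
from h import *
print(robot.observe()['contact_force'])"
```

```text
20.9 [ 0.0391 -0.1475  0.2227]
scene [(array([174.9, 162.7]), 0.76)]
side []
[-0.14875274  0.33469432 -0.34238955]
```

View pics/k2.png

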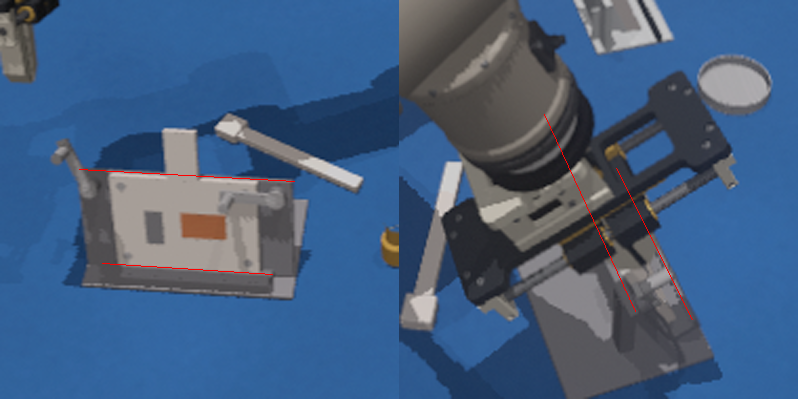

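Emit:
carry_out:
  translation:
    - [0, 0, 0.03]
    - [0, 0, 0.03]
    - [0, 0, 0.02]
    - [0, 0, 0.011]
    - [0, 0, 0]
  turn:
    - [0, 0, 0]
    - [0, 0, 0]
    - [0, 0, 0]
    - [0, 0, 0]
    - [0, 0, 0]
  gripper: [1, 1, 1, 1, 1]

```text
time: 21.6
tool_pos: [0.6478, -0.3668, 0.1491]
tool_rot: [-3.139, -0.452, 0.27]
contact_force: [0.3, 0.4, 0.3]
opening: 0.0003
```

Emit:
carry_out:
  translation:
    - [0, -0.01, 0]
    - [0, -0.01, -0.001]
    - [0, -0.01, -0.001]
    - [0, -0.008, 0]
    - [0, -0.007, 0]
    - [0, 0, 0]
  turn:
    - [0, 0, 0]
    - [0, 0, 0]
    - [0, 0, 0]
    - [0, 0, 0]
    - [0, 0, 0]
    - [0, 0, 0]
  gripper: [1, 1, 1, 1, 1, 1]

```text
time: 22.2
tool_pos: [0.6346, -0.3238, 0.1521]
tool_rot: [-3.14, -0.453, 0.27]
contact_force: [-0.5, -0.2, 0.2]
opening: 0.0004
```

Emit:
carry_out:
  translation:
    - [0, -0.007, 0.003]
    - [0, -0.0067, 0.003]
    - [0, -0.0047, 0.004]
    - [0, -0.0047, 0.004]
    - [0, -0.0029, 0.004]
    - [0, -0.0029, 0.004]
    - [0, 0, 0]
  turn:
    - [0, 0, 0]
    - [0, 0, 0]
    - [0, 0, 0]
    - [0, 0, 0]
    - [0, 0, 0]
    - [0, 0, 0]
    - [0, 0, 0]
  gripper: [1, 1, 1, 1, 1, 1, 1]

```text
time: 22.9
tool_pos: [0.637, -0.2954, 0.1316]
tool_rot: [3.14, -0.453, 0.269]
contact_force: [4.5, -4.4, -4.1]
opening: 0.0
```

```bash
python3 -c "
from h import *
s=robot.observe();print(s['time'],s['contact_force'],inrest(cur()[0]))"
```

```text
22.9 [ 4.54700428 -4.44258445 -4.05987308] [ 0.03979974 -0.0735842   0.11140109]
```

Emit:
carry_out:
  translation:
    - [0, 0.006, 0]
    - [0, 0, -0.015]
    - [0, 0, -0.024]
    - [0, -0.01, 0]
    - [0, -0.01, 0]
    - [0, 0, 0]
  turn:
    - [0, 0, 0]
    - [0, 0, 0]
    - [0, 0, 0]
    - [0, 0, 0]
    - [0, 0, 0]
    - [0, 0, 0]
  gripper: [1, 1, 1, 1, 1, 1]

```text
time: 23.5
tool_pos: [0.6156, -0.2836, 0.1667]
tool_rot: [-3.139, -0.452, 0.27]
contact_force: [0.3, 0.3, -0.4]
opening: 0.0004
```

Emit:
carry_out:
  translation:
    - [0, 0, 0.015]
    - [0, 0, 0.012]
    - [0, 0, 0.01]
    - [0, 0, 0.007]
    - [0, 0, 0.0035]
    - [0, 0, 0]
  turn:
    - [0, 0, 0]
    - [0, 0, 0]
    - [0, 0, 0]
    - [0, 0, 0]
    - [0, 0, 0]
    - [0, 0, 0]
  gripper: [1, 1, 1, 1, 1, 1]

```text
time: 24.1
tool_pos: [0.6365, -0.2803, 0.1237]
tool_rot: [-3.141, -0.453, 0.269]
contact_force: [-0.5, 0.2, -0.5]
opening: 0.0003
```

Emit:
carry_out:
  translation:
    - [0, 0, -0.03]
    - [0, 0, -0.04]
    - [0, 0, -0.04]
    - [-0.02, 0, -0.04]
    - [-0.02, 0, -0.04]
    - [0, 0, 0]
    - [0, 0, 0]
  turn:
    - [0, 0, 0]
    - [0, 0, 0]
    - [0, 0, 0]
    - [0, 0, 0]
    - [0, 0, 0]
    - [0, 0, 0]
    - [0, 0, 0]
  gripper: [1, 1, 1, 1, 1, 1, 1]

```text
time: 24.8
tool_pos: [0.5214, -0.3129, 0.279]
tool_rot: [3.139, -0.454, 0.269]
contact_force: [-0.8, 0.3, 0.8]
opening: 0.0006
```

```bash
python3 - <<'E'
from ov import *
view('k3.png')
P={n:read_camera(n) for n in('scene','side')}
for s,t in((1,'keeper_left_pin'),(-1,'keeper_right_pin')):
    th=np.linspace(-.8,1.7,251)
    for n in P:
        pr=proj(P[n],[rp(.0315,s*(.102-.05*np.sin(a)),.095+.05*np.cos(a)) for a in th])
        for q in nets.tip_of(P[n],t): d=np.linalg.norm(pr-q['pixel'],axis=1); print(t,n,th[d.argmin()].round(2),d.min().round(1))
X={}
for t in('mid_ear','left_ear','right_ear'):
    print(t,[[np.round(q['pixel'],1).tolist() for q in nets.tip_of(P[n],t)] for n in P])
a=P['scene']['img'][110:320,80:460]; save(None,'k3b.png',cv2.resize(a,None,fx=2.1,fy=2.1,interpolation=cv2.INTER_CUBIC))
E
```

```text
24.8 [ 0.0001 -0.0597  0.2949]
scene [(array([177.3, 164. ]), 0.92)]
side [(array([286.1, 298.8]), 0.88)]
keeper_left_pin scene 1.12 26.2
keeper_left_pin scene 1.61 1.5
keeper_left_pin scene 1.7 123.8
keeper_left_pin side 1.63 1.3
keeper_right_pin scene 1.7 234.5
keeper_right_pin scene 1.43 3.1
keeper_right_pin side 1.65 0.1
mid_ear [[], [[298.4, 281.6], [285.6, 299.0]]]
left_ear [[[456.5, 177.8], [382.4, 229.7], [229.8, 166.5]], [[279.7, 155.4], [285.9, 187.2]]]
right_ear [[[326.7, 220.5]], [[290.8, 184.7]]]
```

View pics/k3b.png

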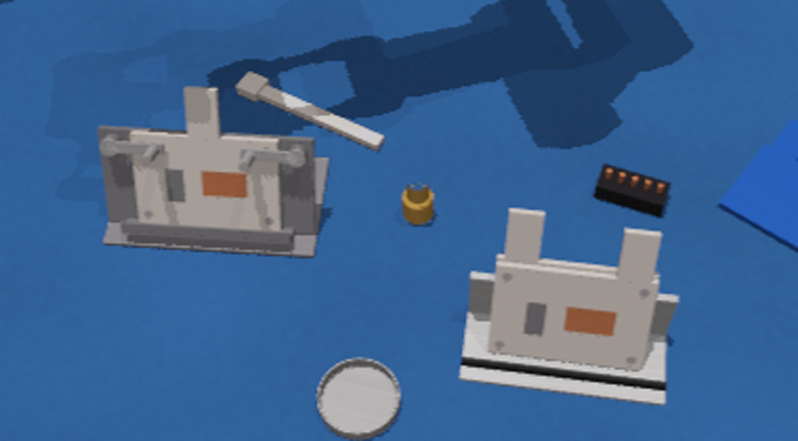

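```bash
python3 -c "
from h import *
print(robot.hand_in())"
```

```text
the job is handed in; nothing more can be done
None
```

I drew the middle-eared board, which was the front one of the stack, and set it on the stand's rest. After letting go I swung both keeper arms down over it with the closed fingers. I handed the job in at about 25 s, with the tool well clear of everything. The hand-in gives no verdict.

**Last checks:**
- **Board:** in the last picture it stands centred on the rest, with its foot on the ledge. The ear was detected within about 2 px of the seat point in both cameras. One earlier triangulation, taken while the arm was near, disagreed somewhat. It put the ear 12 mm off the face and 5 mm off centre, still inside the limits, with a 4 mm ray mismatch.
- **Left keeper:** it reads about 1.61 to 1.63 rad.
- **Right keeper:** it reads 1.65 rad from the side camera (0.1 px fit) but 1.43 rad from the scene camera (3 px fit). Both are past the required 1.35 rad, and the picture shows both arms level.
- **Other two boards:** they still lean in place, with their ears within about 2 to 3 px of their first detections. I did not measure their lean angles separately.
- **Bystanders:** by eye, the lid, ferrule, pin block and boom lie where they started. I did not measure them again.

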